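# Close the gear case and hold its cover down on the seal

### The job

Fit the loose cover into the recess on top of the gear case, with its long hole over the wing stud, so that it lies square in there. Then turn the wing stud a quarter turn clockwise, until the slot along its head is in line with the line engraved on the cover. Last, push the free end of the cover down against its springy seal until the cover is flush with the rim, and finish while still holding it down there, so that a colleague could put in the two screws; leave the screwdriver and the pump collars where they are.

Things in the scene. Friction and masses are not known exactly. Their poses are not given: they have to be found in the camera images.
- cover: Loose flat aluminium cover, 200 (its x) x 110 (its y) x 10 mm (z), about 0.42 kg (+-15 %), black bow handle on top. Origin: centre of its underside; z points out of the top face. Oblong hole near the -x end, two screw holes at the +x end (the free end). It starts lying flat on the board (10 mm thick, on the table), top up.
- handle_bar (a point): Centre of the handle's bar, 5 mm to +x of the cover's centre and 40 mm above its underside. The bar runs along the cover's y: 12 mm wide (along x), 12 mm high, 52 mm clear between its two posts, 24 mm free under it down to the cover. Grip it across its 12 mm, closing along the cover's x; it is close above the centre of mass.
- cover_hole (a point): Centre of the oblong hole through the cover, at the top face, 72 mm to -x of the cover's centre: 18 mm along the cover's x, 42 mm along its y. A dark line is engraved along the cover's x, through the middle of the hole, on both sides of it.
- free_end (a point): Point on the cover's top face, on the centre line 22 mm in from the edge of its free (+x) end: the flat area to push on, clear for at least 20 mm to every side.
- stud_end (a point): Point on the cover's top face, on the centre line 5 mm in from the edge of its other (-x) end, beside the oblong hole.
- gear_case: Grey gear case fixed on the plywood board, 240 (its x) x 150 (its y) x 52 mm high, with a bright machined rim and gears in its open top. Feet reach 24 mm farther out at both x ends, a shaft end 36 mm at its +y side, all lower than the rim. Origin: centre of its underside, z up; rim at z = 52 mm.
- pocket (a point): Centre of the rectangular recess in the top of the case, at the ledge the cover lies on, 42 mm above the board, 10 mm below the rim. Axes as the case. Recess 203.5 x 113.5 mm: 1.75 mm play each side, 2.5 mm chamfer at its mouth. The cover's underside centre belongs on this point, its x and y along the case's x and y (turned end for end, its hole would miss the stud).
- seal (a point): Middle of the black rubber bulb seal across the +x end of the ledge, 93.5 mm from the recess centre. It springs 3.5 mm above the ledge: a cover laid in and let go stays 3.5 mm proud at its free end while the other end lies on the ledge. It pushes up with 4 N at first, 7.5 N at flush; some 6 N at free_end pushes the cover down flush, then it meets the hard ledge.
- wing_top (a point): Top centre of the wing stud, on its upright axis 72 mm to -x of the recess centre. Its head is a dark steel blade 36 mm long, 9 mm thick, 28 mm high, with a screwdriver slot along its top; the top is 82 mm above the board, 30 above the rim, the underside 2 mm above a flush cover. Axes turn with it: x along blade and slot. Grip it across the 9 mm.
- wing_stud (a joint): Angle of the wing stud, rad: 0 = open, blade along the case's y, so that the oblong hole passes over it; grows clockwise seen from above; 1.571 = locked, blade and slot along the case's x, in line with the engraved line of the seated cover. Stops at -0.03 and 1.62; friction 0.06 N m, stays where it is left. Starts between 0 and 0.1.
- driver_blue: Screwdriver lying on the table, 165 x 27 x 26 mm, along its y axis; a bystander. Origin: centre of its underside.
- pump_collar_1: Small pump collar standing on the table, 28 mm wide, 34 mm high; a bystander. Origin: centre of its underside.
- pump_collar_3: Another such pump collar, same size; a bystander.

How it is judged:
By the outcome, as a careful person would: the job done as asked, in the order asked, and still so for the second after the job is handed in, while the arm keeps its last pose, push and grip.
It also fails if it takes over 61 s, if anything falls off the work surface, if the arm or the gripper's body presses on something with over 40 N, if the wrist force passes 120 N, or if a joint passes its speed limit or range.

### The arm

A 6-joint arm with a two-finger parallel gripper is mounted at the origin on a cart in front of the work surface, level with it; the furniture and walls round the work are solid. World frame = base frame: x ahead of the robot, y to its left, z up, the work surface at z = 0. Lengths are in m, angles in rad, forces in N, time in s.
With the tool pointing down it reaches from about 0.25 to 0.725 m from the base axis. Payload 4 kg.
Tool frame: the origin (TCP) lies on the centre line of the jaws, within the pads' length; the fingertips stand 11 mm ahead of it and the grasp point (between the pads) lies 8 mm behind it; z points along the fingers, x is the direction in which the jaws open and shut, and the axes are right-handed (so a half turn about z gives the same grasp; the last joint's range is limited). The gripper opens to 85 mm and grips with 20 to 120 N. Pads are 22 mm wide; open, the fingers measure 114 mm over their backs; the gripper's body (76 mm by 85 mm) begins 54 mm behind the grasp point. The pads swing forward as they close: fully open they stand 13 mm farther back than shut.
Start: joints at [-1.149, 0.241, 0.005, 1.335, 0, 1.571], TCP at [0.205, -0.456, 0.242] pointing down, gripper open.
Joint ranges: [-2.72, 2.72], [-1.05, 1.87], [-1.09, 1.28], [-1.99, 2.15], [-1.42, 1.44], [-3.14, 3.14]. Speed limits (rad/s): [2.79, 2.79, 3.14, 3.14, 3.14, 3.14].

### API

Orientations are given as a unit quaternion [x, y, z, w].
In Python, from workcell import bot, viewer, order gives the robot as it stands. The module is installed in compiled form; this text tells all that it offers.
- The arm moves only by the tool send_rows, never from a script. Its argument "increments" is a list that holds one entry, the list of rows, each a list of 4 numbers: the shift along the tool's x, y, z in m, then the turn about the tool's z in degrees. A call has exactly 8 rows; each row shifts and turns the pose as measured when the row begins, along the tool's axes as they then stand; what a row does not reach is not made up. A row lasts 1/10 s, in which the tool goes at most 50 mm and 8.59 degrees, less where a joint would pass 70% of its speed; a pose out of reach is approached as far as the arm can. A call is refused whole if a number of a shift passes 0.05 or a number of a turn 8.59, either way. A call with a gripper value outside its range is refused whole. "hand" is the closure, from -1 (fully open) to 1 (shut), so that 0 is half open, set as the call begins (left out, the last holds). The fingers move at their own pace and stop on an object; the grip force is fixed at half the most. Time passes only in rows, so rows that do not move let the fingers close, or fill a call up. It gives the time, the measured TCP pose, the force and the opening at its end, in the units of the state.
- bot.get_obs(): the state, without advancing time (a new reading comes with each control period).
- viewer.camera(name): name is "side" or "top" or "wrist"; returns a dict with "image" (400x640x3 uint8, red, green, blue), "range_z" (400x640 float32, m along the optical axis (not along the pixel's ray), 0 where there is no reading), "camera_matrix" (3x3 intrinsics, pixels), "eye" and "rotation" of the camera in the world. Camera axes: x right, y down, z forward; pixel columns grow to the right and rows downward; lengths in m; the calibration is good to about 2 mm. The wrist camera is an equidistant fisheye: a pixel r from the principal point sees the ray r / f radians off the axis. A picture is of the moment at which its call begins.
- order.job_done(): hands the job in, once; it reports no verdict.
The state is a dict: "clock": time; "joint_pos": joint angles; "joint_vel": joint speeds; "tau": joint torques, N m; "eef_pos": TCP position; "tool_rot": TCP orientation; "ft_force": force on the tool from outside, world axes, zero at the start; "ft_torque": the same for the moment, N m; "grip_width": finger opening in m.
Only numpy, scipy, OpenCV 4.12 (cv2) and the standard library are available. Lean on these libraries where they do the work, as an engineer would, in place of code of your own. Each camera call takes 0.05 s, during which the arm holds its last target.

## Working session

There is one attempt and no reset: what is moved stays moved. The work goes in short steps, Python scripts to look and compute and a tool call to move; the robot and the scene stay as the last step left them, time stands still between calls to the robot, and variables do not carry over. Pictures are saved under pics/ and viewed, and the job is handed in when it is done.

Besides the shell and the picture viewer there is one more tool, called after "Request:" as name([rows], argument=value, ...), one row to a line, values as JSON. send_rows: Moves the arm, as the interface text tells. Its arguments: {"type":"object","properties":{"increments":{"type":"array","items":{"type":"array","items":{"type":"array","items":{"type":"number"}}}},"hand":{"type":"number"}},"required":["increments"]}

```bash
mkdir -p pics; ls
python3 - <<'E'
from workcell import bot,viewer,order
import cv2,numpy as np
print(bot.get_obs())
for n in ("side","top"):
    c=viewer.camera(n); cv2.imwrite(f"pics/{n}0.png",c["image"][...,::-1]); print(n,c["camera_matrix"],c["eye"],c["rotation"])
    np.savez(f"{n}0.npz",**c)
E
```

```text
pics
{'clock': 0.0, 'joint_pos': array([-1.14900619e+00,  2.41421376e-01,  3.70801680e-03,  1.33518896e+00,
       -7.42332588e-06,  1.57078003e+00]), 'joint_vel': array([ 0.00064808,  0.00034425,  0.00019506, -0.00015597, -0.00050575,
        0.0004814 ]), 'tau': array([-1.64880098e-04, -3.72312856e+01,  2.52411264e+01,  1.68478943e-02,
       -2.78232068e-05, -4.02113713e-06]), 'eef_pos': array([ 0.20444431, -0.45562054,  0.24140255]), 'tool_rot': array([ 8.39466398e-01, -5.43410579e-01, -8.85962626e-04, -5.69107917e-04]), 'ft_force': array([ 0.53716226, -0.08795069, -0.19478158]), 'ft_torque': array([ 0.01492117, -0.01262215, -0.00405817]), 'grip_width': 0.08527378223520068}
side [[427.22828846   0.         321.61517323]
 [  0.         427.22828846 192.87840529]
 [  0.           0.           1.        ]] [ 0.49558843 -1.0658298   0.9173541 ] [ 0.9009114   0.00774428 -0.0150936  -0.43367138]
top [[466.07140719   0.         324.38217092]
 [  0.         466.07140719 198.07588848]
 [  0.           0.           1.        ]] [ 0.21088016 -0.01367317  1.59380392] [-0.69444267  0.7155726  -0.04900871  0.05747501]
```

View pics/side0.png

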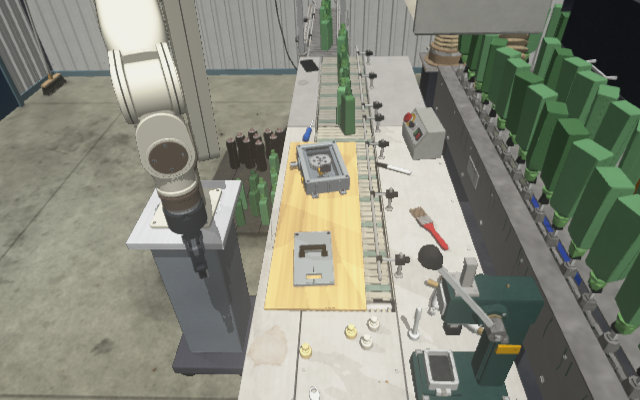

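View pics/top0.png

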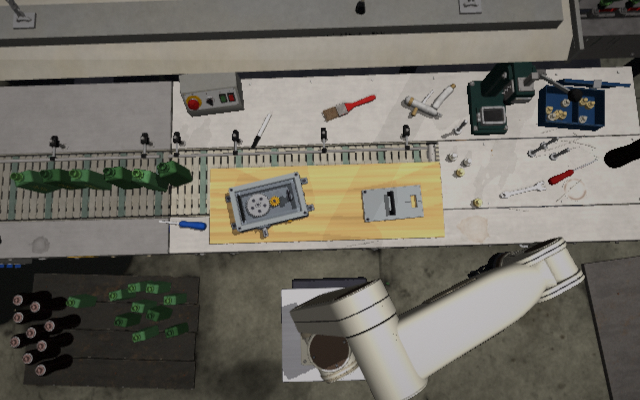

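```bash
cat > h.py <<'E'
import numpy as np,cv2
from scipy.spatial.transform import Rotation as R
def ray(c,u,v):
    K=c["camera_matrix"]; r=np.array([(u-K[0,2])/K[0,0],(v-K[1,2])/K[1,1],1.])
    return R.from_quat(c["rotation"]).as_matrix()@r
def onz(c,u,v,z):
    d=ray(c,u,v); e=c["eye"]; return e+d*(z-e[2])/d[2]
def cloud(c):
    h,w=c["range_z"].shape; U,V=np.meshgrid(np.arange(w),np.arange(h)); K=c["camera_matrix"];Z=c["range_z"]
    p=np.stack([(U-K[0,2])/K[0,0]*Z,(V-K[1,2])/K[1,1]*Z,Z],-1)
    return p@R.from_quat(c["rotation"]).as_matrix().T+c["eye"]
E
python3 - <<'E'
from h import *
t=dict(np.load("top0.npz")); s=dict(np.load("side0.npz"))
a=t["image"][160:250,200:440,::-1]; cv2.imwrite("pics/t0c.png",cv2.resize(a,(800,300),interpolation=cv2.INTER_CUBIC))
a=s["image"][120:310,260:380,::-1]; cv2.imwrite("pics/s0c.png",cv2.resize(a,(379,600),interpolation=cv2.INTER_CUBIC))
P=cloud(t)
for u,v in [(228,190),(305,180),(305,220),(225,220),(265,205),(363,190),(422,190),(390,190),(412,202),(330,220)]: print(u,v,P[v,u].round(3),onz(t,u,v,.01).round(3))
E
```

```text
228 190 [0.49  0.334 0.009] [0.49  0.334 0.01 ]
305 180 [0.516 0.067 0.017] [0.517 0.067 0.01 ]
305 220 [0.377 0.07  0.017] [0.378 0.07  0.01 ]
225 220 [0.387 0.345 0.006] [0.386 0.344 0.01 ]
265 205 [0.43  0.203 0.037] [0.434 0.207 0.01 ]
363 190 [ 0.475 -0.131  0.015] [ 0.476 -0.132  0.01 ]
422 190 [ 0.47  -0.335  0.006] [ 0.469 -0.334  0.01 ]
390 190 [ 0.471 -0.223  0.023] [ 0.473 -0.225  0.01 ]
412 202 [ 0.429 -0.298  0.01 ] [ 0.429 -0.298  0.01 ]
330 220 [ 0.376 -0.015  0.009] [ 0.375 -0.015  0.01 ]
```

View pics/t0c.png

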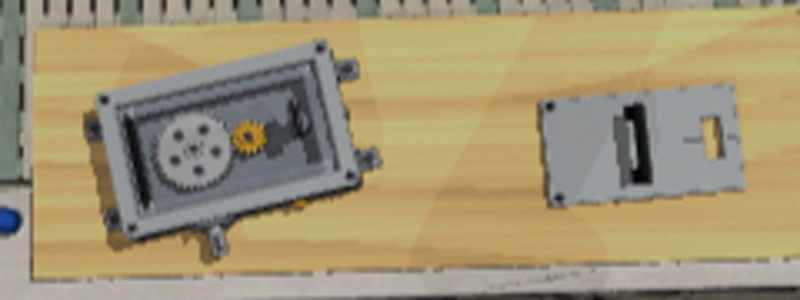

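View pics/s0c.png

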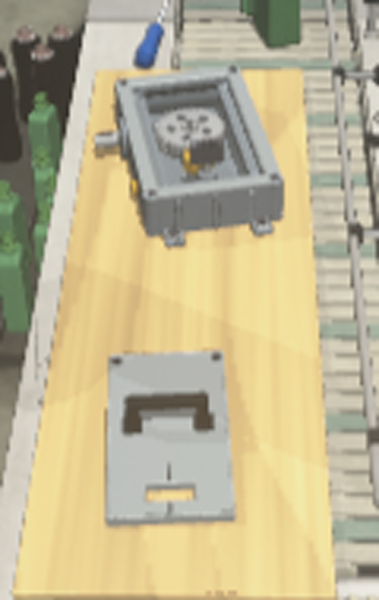

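```bash
cat >> h.py <<'E'
def state():
    from workcell import bot
    o=bot.get_obs(); M=R.from_quat(o["tool_rot"]).as_matrix()
    print("t%.2f tcp"%o["clock"],o["eef_pos"].round(4),"yaw %.2f"%np.degrees(np.arctan2(M[1,0],M[0,0])),"tz",M[:,2].round(4),"F",o["ft_force"].round(1),"T",o["ft_torque"].round(2),"w %.4f"%o["grip_width"],"j",o["joint_pos"].round(2))
    return o,M
def to(M,p,target,yaw):
    "tool-frame shift and turn(deg) needed"
    cur=np.degrees(np.arctan2(M[1,0],M[0,0])); d=M.T@(np.asarray(target)-p)
    t=(cur-yaw+180)%360-180
    print("world d",(np.asarray(target)-p).round(4),"tool shift",d.round(4),"turn",round(t,2))
E
python3 - <<'E'
from h import *
t=dict(np.load("top0.npz"))
def q(L,z):
    p=np.array([onz(t,200+x/3.333,160+y/3.333,z) for x,y in L]); print(p.round(3).tolist(),p.mean(0).round(4)); 
    for i in range(4):
        d=p[(i+1)%4]-p[i]; print("  len %.3f ang %.1f"%(np.hypot(*d[:2]),np.degrees(np.arctan2(d[1],d[0]))))
q([(97,95),(327,42),(360,180),(130,240)],.062)
q([(541,103),(735,86),(745,190),(551,208)],.02)
o,M=state()
E
```

```text
[[0.486, 0.319, 0.062], [0.533, 0.087, 0.062], [0.392, 0.057, 0.062], [0.339, 0.286, 0.062]] [0.4377 0.1872 0.062 ]
  len 0.237 ang -78.6
  len 0.144 ang -168.0
  len 0.235 ang 103.0
  len 0.150 ang 12.7
[[0.471, -0.129, 0.02], [0.482, -0.328, 0.02], [0.375, -0.332, 0.02], [0.363, -0.134, 0.02]] [ 0.4227 -0.2307  0.02  ]
  len 0.200 ang -86.7
  len 0.107 ang -178.0
  len 0.198 ang 93.6
  len 0.108 ang 3.0
t0.10 tcp [ 0.2045 -0.4557  0.2415] yaw -65.83 tz [-8.0e-04  1.7e-03 -1.0e+00] F [-0.1  0.1 -0.2] T [-0.03 -0.01  0.01] w 0.0853 j [-1.15  0.24  0.    1.34 -0.    1.57]
```

Request:
send_rows([
  [[-0.014,-0.036,0,-8.5],[-0.009,-0.038,0,-8.5],[-0.003,-0.039,0,-8.5],[0.003,-0.039,0,-8.5],[0.008,-0.038,0,-8.5],[0.014,-0.036,0,-8.5],[0.019,-0.034,0,-8.5],[0.024,-0.031,0,-8.5]],
])

```text
clock: 0.9
eef_pos: [0.4223, -0.225, 0.2375]
tool_rot: [1.0, 0.026, -0.003, -0.003]
ft_force: [1.0, -0.9, 0.3]
grip_width: 0.0855
```

Request:
send_rows([
  [[0,0,0,-8.5],[0,0,0,-8.5],[0,0,0,-8.5],[0,0,0,-8.5],[0,0,0,-8.5],[0,0,0,-8.5],[0,0,0,-8.5],[0,0,0,-8.5]],
])

```text
clock: 1.7
eef_pos: [0.4241, -0.2177, 0.2331]
tool_rot: [0.81, 0.586, -0.002, -0.008]
ft_force: [-0.7, -0.1, 0.0]
grip_width: 0.0852
```

Run:
```python
from h import *
o,M=state(); to(M,o["eef_pos"],[.423,-.231,.24],93.3)
```

```text
t1.70 tcp [ 0.4241 -0.2177  0.2331] yaw 71.73 tz [-0.0138  0.0108 -0.9998] F [-0.7 -0.1  0. ] T [ 0.02 -0.01  0.  ] w 0.0852 j [-0.48  0.21 -0.06  1.32  0.   -0.16]
world d [-0.0011 -0.0133  0.0069] tool shift [-0.013   0.003  -0.0071] turn -21.57
```

Request:
send_rows([
  [[-0.004,0.001,-0.001,-7.5],[-0.003,0.001,-0.001,-7.5],[-0.003,0.001,-0.001,-6.5],[-0.003,0,-0.001,0],[0,0,-0.001,0],[0,0,-0.001,0],[0,0,0,0],[0,0,0,0]],
])

```text
clock: 2.5
eef_pos: [0.4236, -0.2302, 0.2363]
tool_rot: [0.683, 0.731, -0.002, -0.012]
ft_force: [-0.8, -0.2, -0.4]
grip_width: 0.0851
```

Run:
```python
from h import *
from workcell import viewer
o,M=state(); to(M,o["eef_pos"],[.423,-.231,.24],93.3)
c=viewer.camera("wrist"); np.savez("w1.npz",**c,tcp=o["eef_pos"],M=M); cv2.imwrite("pics/w1.png",c["image"][...,::-1])
print(c["camera_matrix"],c["eye"],R.from_quat(c["rotation"]).as_matrix()); print(M.T@(c["eye"]-o["eef_pos"]))
```

```text
t2.50 tcp [ 0.4236 -0.2302  0.2363] yaw 93.86 tz [-0.02    0.0143 -0.9997] F [-0.8 -0.2 -0.4] T [-0.03 -0.    0.  ] w 0.0851 j [-0.5   0.23 -0.03  1.34  0.   -0.57]
world d [-0.0006 -0.0008  0.0037] tool shift [-0.0007 -0.0007 -0.0037] turn 0.56
[[309.70691629   0.         315.2165538 ]
 [  0.         309.70691629 201.16525964]
 [  0.           0.           1.        ]] [ 0.35448978 -0.23657718  0.36951304] [[-0.06696404  0.96330283  0.25992975]
 [ 0.99761456  0.06026577  0.03366335]
 [ 0.01676313  0.26156394 -0.96504057]]
[ 0.00035217 -0.07189657 -0.1318619 ]
```

View pics/w1.png

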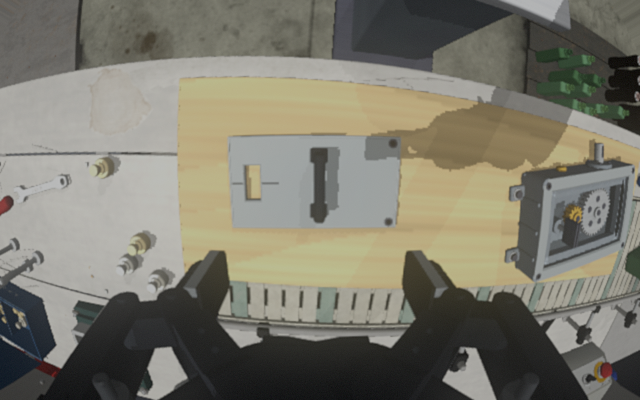

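```bash
cat >> h.py <<'E'
def wray(c,uv):
    K=c["camera_matrix"]; uv=np.atleast_2d(np.asarray(uv,float)); x=(uv-K[:2,2])/K[0,0]; r=np.linalg.norm(x,axis=1,keepdims=True)+1e-12
    d=np.c_[x/r*np.sin(r),np.cos(r)]
    return d@R.from_quat(c["rotation"]).as_matrix().T
def wonz(c,uv,z):
    d=wray(c,uv); e=c["eye"]; return (e+d*((z-e[2])/d[:,2:]))
def wproj(c,P):
    q=(np.atleast_2d(P)-c["eye"])@R.from_quat(c["rotation"]).as_matrix(); s=np.hypot(q[:,0],q[:,1]); th=np.arctan2(s,q[:,2])
    K=c["camera_matrix"]; return K[:2,2]+K[0,0]*(q[:,:2]/s[:,None])*th[:,None]
def rect(P,name=""):
    r=cv2.minAreaRect(((P[:,:2])*1000).astype(np.float32)); b=cv2.boxPoints(r)/1000
    (cx,cy),(w,h),a=r
    if w<h: w,h,a=h,w,a+90
    print(name,"centre",round(cx/1000,4),round(cy/1000,4),"size",round(w,1),round(h,1),"ang",round(a%180,2)); return r
E
python3 - <<'E'
from h import *
c=dict(np.load("w1.npz")); im=c["image"]
hsv=cv2.cvtColor(im,cv2.COLOR_RGB2HSV)
m=((hsv[...,1]<45)&(hsv[...,2]>110)).astype(np.uint8)
# cover component
n,l,st,ce=cv2.connectedComponentsWithStats(m)
k=l[200,290]; print(st[k])
mm=(l==k).astype(np.uint8); mm=cv2.morphologyEx(mm,cv2.MORPH_OPEN,np.ones((3,3)))
cs,_=cv2.findContours(mm,cv2.RETR_EXTERNAL,cv2.CHAIN_APPROX_NONE); ct=max(cs,key=cv2.contourArea)[:,0,:]
cv2.imwrite("pics/m1.png",mm[110:250,210:420]*255)
P=wonz(c,ct,.02); rect(P,"cover")
# handle & hole by eye
for n,u,z in [("handle",(318.5,185),.05),("hole",(252.5,182),.02),("sc1",(393,143.5),.02),("sc2",(389,222),.02),("lineL",(234,183),.02),("lineR",(278,183),.02)]:
    print(n,wonz(c,u,z)[0].round(4))
ra=c["range_z"]; 
for u,v in [(290,180),(318,185),(252,182),(300,120)]: 
    d=wray(c,(u,v))[0]; print(ra[v,u])
E
```

```text
[  227   135   174    94 13984]
cover centre 0.4268 -0.2272 size 200.8 110.8 ang 93.43
handle [ 0.4227 -0.2232  0.05  ]
hole [ 0.4301 -0.2988  0.02  ]
sc1 [ 0.3742 -0.1394  0.02  ]
sc2 [ 0.4693 -0.1326  0.02  ]
lineL [ 0.4325 -0.321   0.02  ]
lineR [ 0.4296 -0.2688  0.02  ]
0.35612348
0.3204444
0.36398116
0.34671623
```

View pics/m1.png

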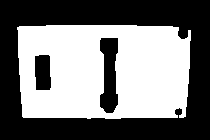

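Request:
send_rows([
  [[0.048,0.005,-0.001,0],[0.048,0.005,-0.001,0],[0.048,0.005,-0.001,0],[0.048,0.005,-0.001,0],[0.048,0.005,-0.001,0],[0.048,0.005,-0.001,0],[0.048,0.005,-0.001,0],[0.048,0.005,-0.001,0]],
])

```text
clock: 3.35
eef_pos: [0.4415, 0.1623, 0.25]
tool_rot: [0.689, 0.724, -0.0, -0.01]
ft_force: [1.5, -1.1, -0.1]
grip_width: 0.0854
```

Request:
send_rows([
  [[0.03,0.002,-0.001,-4],[0,0,0,-4],[0,0,0,0],[0,0,0,0],[0,0,0,0],[0,0,0,0],[0,0,0,0],[0,0,0,0]],
])

```text
clock: 4.15
eef_pos: [0.4414, 0.1985, 0.2515]
tool_rot: [0.635, 0.773, 0.001, -0.01]
ft_force: [-0.6, 0.1, -0.4]
grip_width: 0.0854
```

Run:
```python
from h import *
from workcell import viewer
o,M=state(); to(M,o["eef_pos"],[.438,.187,.24],102.3)
c=viewer.camera("wrist"); np.savez("w2.npz",**c,tcp=o["eef_pos"],M=M); cv2.imwrite("pics/w2.png",c["image"][...,::-1])
```

```text
t4.15 tcp [0.4414 0.1985 0.2515] yaw 101.20 tz [-0.0137  0.0148 -0.9998] F [-0.6  0.1 -0.4] T [-0.01  0.02  0.02] w 0.0854 j [ 0.41  0.21 -0.01  1.36  0.02  0.22]
world d [-0.0034 -0.0115 -0.0115] tool shift [-0.0108 -0.0054  0.0114] turn -1.1
```

View pics/w2.png

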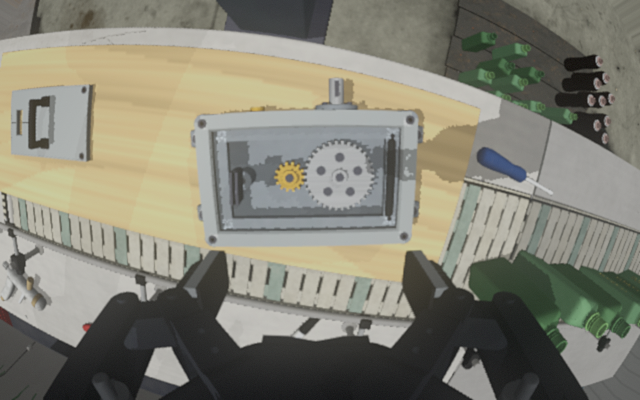

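Run:
```python
from h import *
c=dict(np.load("w2.npz")); a=c["image"][95:255,185:425,::-1]; cv2.imwrite("pics/w2c.png",cv2.resize(a,(800,533),interpolation=cv2.INTER_CUBIC))
im=c["image"];hsv=cv2.cvtColor(im,cv2.COLOR_RGB2HSV)
m=((hsv[...,1]<45)&(hsv[...,2]>150)).astype(np.uint8)
n,l,st,ce=cv2.connectedComponentsWithStats(m); k=l[240,310]; print(st[k],hsv[240,310],hsv[180,206])
mm=(l==k).astype(np.uint8); cv2.imwrite("pics/m2.png",cv2.resize(mm[95:255,185:425]*255,(720,480)))
cs,_=cv2.findContours(mm,cv2.RETR_EXTERNAL,cv2.CHAIN_APPROX_NONE); ct=max(cs,key=cv2.contourArea)[:,0,:]
rect(wonz(c,ct,.062),"rim")
```

```text
[  190   105   229   142 18774] [ 83   6 178] [ 75   6 182]
rim centre 0.4383 0.1899 size 246.2 155.1 ang 101.98
```

View pics/w2c.png

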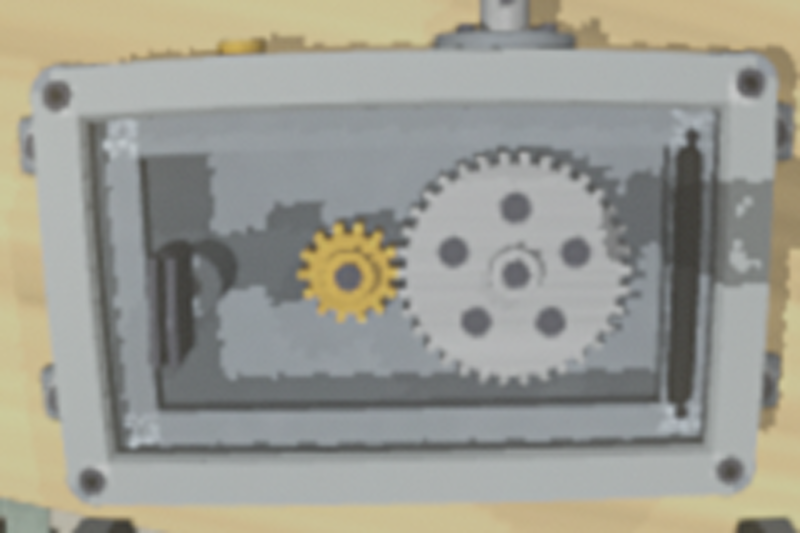

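View pics/m2.png

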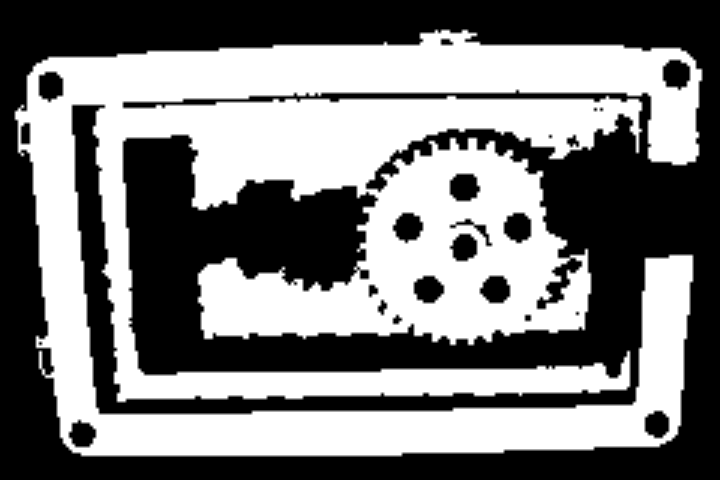

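Run:
```python
from h import *
c=dict(np.load("w2.npz"))
f=lambda L:np.array(L)/3.3333+[185-.35,95-.35]
S=wonz(c,f([(57,95),(750,82),(730,471),(91,481)]),.062); print(S.round(4).tolist(),S.mean(0).round(4))
for i in range(4):
    d=S[(i+1)%4]-S[i]; print("len %.4f ang %.2f"%(np.hypot(*d[:2]),np.degrees(np.arctan2(d[1],d[0]))))
# inner mouth edge
I=wonz(c,f([(80,120),(735,103),(720,442),(110,457)]),.062); print(I.mean(0).round(4)); rect(I,"mouth")
B=wonz(c,f([(185,245),(177,355)]),.092);print("stud",B.round(4))
```

```text
[[0.398, 0.0704, 0.062], [0.3521, 0.2876, 0.062], [0.4818, 0.3152, 0.062], [0.5275, 0.0973, 0.062]] [0.4398 0.1926 0.062 ]
len 0.2220 ang 101.94
len 0.1326 ang 12.00
len 0.2226 ang -78.16
len 0.1322 ang -168.27
[0.4384 0.1939 0.062 ]
mouth centre 0.4384 0.1938 size 210.2 114.7 ang 102.36
stud [[0.4331 0.1263 0.092 ]
 [0.4665 0.1284 0.092 ]]
```

Request:
send_rows([
  [[-0.047,-0.011,0.01,1],[-0.047,-0.01,0.01,1],[-0.047,-0.0095,0.01,1],[-0.047,-0.009,0.01,1],[-0.047,-0.008,0.01,1],[-0.047,-0.007,0.01,1],[-0.047,-0.006,0.01,1],[-0.047,-0.006,0.01,1]],
])

```text
clock: 5.0
eef_pos: [0.4287, -0.1886, 0.1656]
tool_rot: [0.685, 0.728, 0.006, -0.006]
ft_force: [1.1, 0.3, 0.2]
grip_width: 0.0855
```

Run:
```python
from h import *
o,M=state(); to(M,o["eef_pos"],[.4265,-.2222,.042],93.4)
```

```text
t5.00 tcp [ 0.4287 -0.1886  0.1656] yaw 93.51 tz [-0.0016  0.0168 -0.9999] F [1.1 0.3 0.2] T [ 0.   -0.07  0.04] w 0.0855 j [-0.42  0.23 -0.21  1.13  0.01 -0.48]
world d [-0.0022 -0.0336 -0.1236] tool shift [-0.0355 -0.0042  0.1231] turn 0.11
```

Request:
send_rows([
  [[-0.018,-0.002,0.01,0],[-0.012,-0.002,0.015,0],[0,0,0.02,0],[0,0,0.02,0],[0,0,0.02,0],[0,0,0.01,0],[0,0,0,0],[0,0,0,0]],
])

```text
clock: 5.8
eef_pos: [0.4248, -0.2286, 0.0667]
tool_rot: [0.692, 0.722, 0.005, -0.005]
ft_force: [-1.0, -0.5, 0.6]
grip_width: 0.0854
```

Run:
```python
from h import *
from workcell import viewer
o,M=state(); to(M,o["eef_pos"],[.4265,-.2222,.042],93.4)
c=viewer.camera("wrist"); np.savez("w3.npz",**c,tcp=o["eef_pos"],M=M); cv2.imwrite("pics/w3.png",c["image"][...,::-1])
```

```text
t5.80 tcp [ 0.4248 -0.2286  0.0667] yaw 92.45 tz [ 7.000e-04  1.410e-02 -9.999e-01] F [-1.  -0.5  0.6] T [-0.08 -0.03  0.02] w 0.0854 j [-0.5   0.37 -0.32  0.89  0.01 -0.54]
world d [ 0.0017  0.0064 -0.0247] tool shift [0.006  0.002  0.0248] turn -0.95
```

View pics/w3.png

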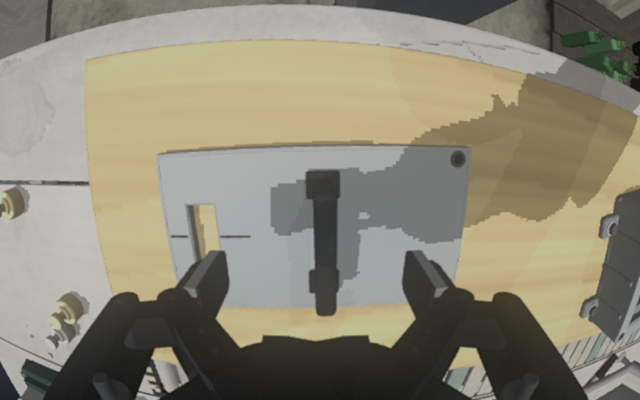

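Run:
```python
from h import *
c=dict(np.load("w3.npz"))
A=wonz(c,[(323,184),(325,280),(325,240)],.056); print(A.round(4),A[:2].mean(0))
print(wonz(c,[(325,313),(323,170)],.056).round(4))
```

```text
[[ 0.3859 -0.226   0.056 ]
 [ 0.4378 -0.2222  0.056 ]
 [ 0.4145 -0.2235  0.056 ]] [ 0.41184664 -0.22410839  0.056     ]
[[ 0.4599 -0.221   0.056 ]
 [ 0.3791 -0.2263  0.056 ]]
```

Run:
```python
from h import *
c=dict(np.load("w3.npz"))
im=c["image"]; print(im[140:160,250].tolist()); print(im[295:312,350].tolist())
a=im[140:320,150:480,::-1]; cv2.imwrite("pics/w3c.png",cv2.resize(a,(800,436),interpolation=cv2.INTER_CUBIC))
print("z.02",wonz(c,[(320,145),(320,147),(320,305),(210,238)],.02).round(4)); print(wonz(c,[(323,170)],.02))
```

```text
[[197, 179, 135], [197, 179, 136], [198, 179, 138], [194, 174, 134], [165, 147, 112], [146, 131, 100], [132, 121, 96], [113, 108, 93], [131, 132, 129], [162, 165, 163], [168, 172, 170], [166, 170, 168], [165, 168, 166], [168, 171, 170], [173, 176, 174], [173, 176, 175], [171, 176, 175], [172, 176, 175], [171, 175, 173], [172, 175, 174]]
[[155, 160, 159], [155, 159, 159], [155, 159, 159], [156, 161, 159], [156, 160, 160], [155, 160, 158], [156, 161, 160], [155, 159, 158], [152, 157, 156], [153, 157, 157], [161, 161, 155], [172, 163, 143], [182, 164, 127], [184, 164, 123], [184, 166, 125], [188, 169, 129], [189, 171, 130]]
z.02 [[ 0.3712 -0.227   0.02  ]
 [ 0.3723 -0.2269  0.02  ]
 [ 0.48   -0.2218  0.02  ]
 [ 0.4324 -0.2954  0.02  ]]
[[ 0.38579256 -0.22454352  0.02      ]]
```

View pics/w3c.png

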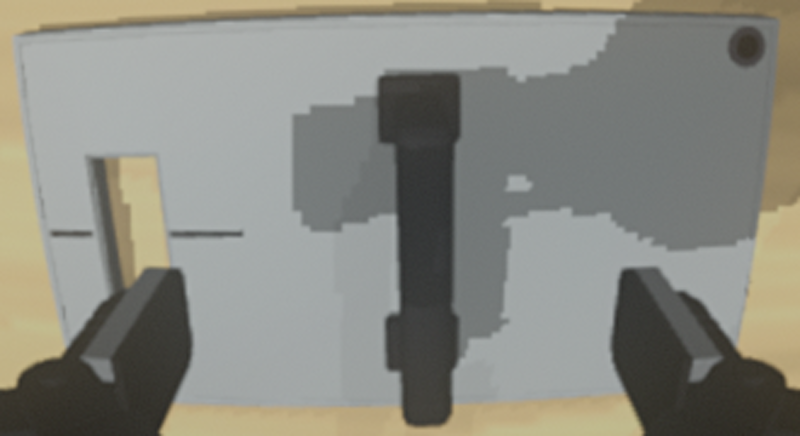

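Request:
send_rows([
  [[0.006,0.001,0.008,-0.9],[0,0,0.008,0],[0,0,0.006,0],[0,0,0.002,0],[0,0,0,0],[0,0,0,0],[0,0,0,0],[0,0,0,0]],
])

```text
clock: 6.65
eef_pos: [0.428, -0.2223, 0.0435]
tool_rot: [0.685, 0.728, 0.006, -0.002]
ft_force: [-1.3, -0.0, -0.5]
grip_width: 0.0851
```

Run:
```python
from h import *
o,M=state(); to(M,o["eef_pos"],[.4255,-.2225,.042],93.4)
```

```text
t6.65 tcp [ 0.428  -0.2223  0.0435] yaw 93.49 tz [ 0.0058  0.0114 -0.9999] F [-1.3 -0.  -0.5] T [-0.03  0.01 -0.02] w 0.0851 j [-0.49  0.39 -0.35  0.83  0.01 -0.55]
world d [-0.0025 -0.0002 -0.0015] tool shift [-0.0001 -0.0025  0.0015] turn 0.09
```

Well placed; close on the bar.

Request:
send_rows([
  [[0,-0.001,0.001,0],[0,0,0,0],[0,0,0,0],[0,0,0,0],[0,0,0,0],[0,0,0,0],[0,0,0,0],[0,0,0,0]],
], hand=1)

```text
clock: 7.45
eef_pos: [0.4272, -0.2229, 0.043]
tool_rot: [0.685, 0.728, 0.006, -0.001]
ft_force: [-0.3, -0.2, 0.2]
grip_width: 0.0105
```

Run:
```python
from h import *
o,M=state()
```

```text
t7.45 tcp [ 0.4272 -0.2229  0.043 ] yaw 93.47 tz [ 0.0068  0.0103 -0.9999] F [-0.3 -0.2  0.2] T [-0.12  0.1  -0.03] w 0.0105 j [-0.49  0.39 -0.35  0.82  0.01 -0.55]
```

Request:
send_rows([
  [[0,0,-0.005,0],[0,0,-0.015,0],[0,0,-0.03,0],[0.02,0,-0.03,0],[0.035,0.002,-0.02,0],[0.04,0.003,-0.01,0],[0.04,0.003,-0.01,-1],[0.04,0.003,0,-1]],
])

```text
clock: 8.25
eef_pos: [0.4223, -0.0453, 0.1661]
tool_rot: [0.676, 0.737, 0.005, -0.008]
ft_force: [1.5, -0.2, -4.6]
grip_width: 0.0109
```

Run:
```python
from h import *
o,M=state(); to(M,o["eef_pos"],[.4395,.197,.15],101.9)
```

```text
t8.25 tcp [ 0.4223 -0.0453  0.1661] yaw 94.87 tz [-0.0047  0.0176 -0.9998] F [ 1.5 -0.2 -4.6] T [-0.   -0.16  0.01] w 0.0109 j [-0.12  0.15 -0.31  1.11  0.02 -0.2 ]
world d [ 0.0172  0.2423 -0.0161] tool shift [0.2397 0.0378 0.0203] turn -7.03
```

Request:
send_rows([
  [[0.038,0.005,0.001,-1],[0.038,0.006,0.001,-1],[0.038,0.007,0.001,-1],[0.038,0.008,0.001,-1],[0.035,0.008,0.001,-1],[0.025,0.006,0.001,-1],[0.01,0.003,0,-0.5],[0,0,0,0]],
])

```text
clock: 9.05
eef_pos: [0.4289, 0.1936, 0.1613]
tool_rot: [0.629, 0.778, 0.002, -0.011]
ft_force: [0.5, -0.6, -4.2]
grip_width: 0.0107
```

Run:
```python
from h import *
o,M=state(); to(M,o["eef_pos"],[.4395,.197,.15],101.9)
```

```text
t9.05 tcp [0.4289 0.1936 0.1613] yaw 102.09 tz [-0.0147  0.0164 -0.9998] F [ 0.5 -0.6 -4.2] T [-0.09 -0.03  0.03] w 0.0107 j [ 0.41  0.24 -0.21  1.12  0.02  0.2 ]
world d [ 0.0106  0.0034 -0.0113] tool shift [0.0009 0.0112 0.0112] turn 0.19
```

Request:
send_rows([
  [[0.001,0.008,0,0.2],[0,0.003,0,0],[0,0,0,0],[0,0,0,0],[0,0,0,0],[0,0,0,0],[0,0,0,0],[0,0,0,0]],
])

```text
clock: 9.85
eef_pos: [0.4398, 0.1914, 0.1605]
tool_rot: [0.633, 0.774, -0.001, -0.011]
ft_force: [0.0, -0.2, -4.6]
grip_width: 0.0105
```

Run:
```python
from h import *
from workcell import viewer
o,M=state(); to(M,o["eef_pos"],[.4395,.197,.085],101.9)
c=viewer.camera("wrist"); np.savez("w4.npz",**c,tcp=o["eef_pos"],M=M); cv2.imwrite("pics/w4.png",c["image"][...,::-1])
```

```text
t9.85 tcp [0.4398 0.1914 0.1605] yaw 101.40 tz [-0.0175  0.013  -0.9998] F [ 0.  -0.2 -4.6] T [-0.01 -0.02 -0.01] w 0.0105 j [ 0.4   0.26 -0.19  1.13  0.02  0.2 ]
world d [-0.0003  0.0056 -0.0755] tool shift [0.0043 0.0019 0.0756] turn -0.5
```

View pics/w4.png

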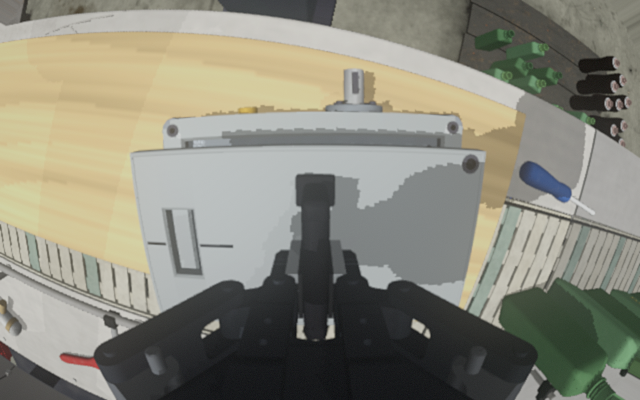

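Run:
```python
from h import *
c=dict(np.load("w4.npz"))
S=wonz(c,[(172,130),(453,128)],.062); print("screws",S.round(4),"exp .398 .0704/.3521 .2876", np.hypot(*(S[1]-S[0])[:2]))
d=(S[1]-S[0]);print("case ang",np.degrees(np.arctan2(d[1],d[0])))
# cover plane: through point below TCP, normal = from tilt relative to grasp
a=c["image"][110:300,120:500,::-1]; cv2.imwrite("pics/w4c.png",cv2.resize(a,(800,400),interpolation=cv2.INTER_CUBIC))
M=c["M"]; M0=R.from_quat([.685,.728,.006,-.001]).as_matrix(); n=M@M0.T@np.array([0,0,1.]); p0=c["tcp"]+M@M0.T@np.array([0,0,.02-.043]); print(n,p0)
def onpl(uv):
    d=wray(c,uv); e=c["eye"]; return e+d*(((p0-e)@n)/(d@n))[:,None]
for nm,uv in [("nearL",(133,153)),("nearR",(485,151)),("screw",(470,163)),("holec",(182,242)),("l1",(147,243)),("l2",(232,246))]: print(nm,onpl([uv])[0].round(4))
q=onpl([(133,153),(485,151)]);d=q[1]-q[0];print("len",np.linalg.norm(d),"ang",np.degrees(np.arctan2(d[1],d[0])))
mid=q.mean(0); y=np.array([np.sin(np.radians(101.9)),-np.cos(np.radians(101.9))]); print("centre est",mid[:2]+.055*y, "desired handle-> centre .4398 .1926")
```

```text
screws [[0.398  0.0699 0.062 ]
 [0.3528 0.2885 0.062 ]] exp .398 .0704/.3521 .2876 0.22317090996434225
case ang 101.68896129851704
[ 0.02282412 -0.0020549   0.99973738] [0.43925235 0.19142802 0.13751553]
nearL [0.4053 0.0811 0.1381]
nearR [0.3659 0.2743 0.1394]
screw [0.3749 0.2666 0.1391]
holec [0.4523 0.1161 0.1371]
l1 [0.4588 0.0923 0.1369]
l2 [0.4478 0.1465 0.1372]
len 0.197196633827267 ang 101.51080136213005
centre est [0.43943778 0.18905798] desired handle-> centre .4398 .1926
```

View pics/w4c.png

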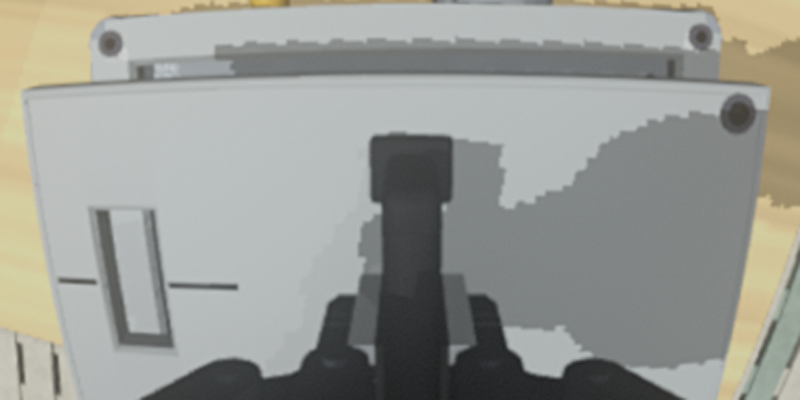

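Request:
send_rows([
  [[0.004,0.001,0.006,-0.5],[0.001,0.001,0.01,0],[0,0,0.01,0],[0,0,0.003,0],[0,0,0,0],[0,0,0,0],[0,0,0,0],[0,0,0,0]],
])

```text
clock: 10.7
eef_pos: [0.4396, 0.1978, 0.1281]
tool_rot: [0.629, 0.777, -0.001, -0.011]
ft_force: [-0.7, 0.6, -4.1]
grip_width: 0.0111
```

Run:
```python
from h import *
from workcell import viewer
o,M=state(); to(M,o["eef_pos"],[.440,.196,.1],101.9)
```

```text
t10.70 tcp [0.4396 0.1978 0.1281] yaw 102.00 tz [-0.0192  0.0123 -0.9997] F [-0.7  0.6 -4.1] T [-0.02 -0.    0.02] w 0.0111 j [ 0.41  0.3  -0.23  1.06  0.02  0.2 ]
world d [ 0.0004 -0.0018 -0.0281] tool shift [-0.0023  0.0005  0.0281] turn 0.1
```

Request:
send_rows([
  [[-0.002,0.0005,0.004,0],[0,0,0.006,0],[0,0,0.006,0],[0,0,0.006,0],[0,0,0.002,0],[0,0,0,0],[0,0,0,0],[0,0,0,0]],
])

```text
clock: 11.5
eef_pos: [0.4403, 0.1961, 0.1021]
tool_rot: [0.629, 0.777, -0.001, -0.011]
ft_force: [1.1, 0.2, -4.4]
grip_width: 0.0109
```

Run:
```python
from h import *
from workcell import viewer
o,M=state(); to(M,o["eef_pos"],[.440,.196,.085],101.9)
c=viewer.camera("wrist"); np.savez("w5.npz",**c,tcp=o["eef_pos"],M=M); cv2.imwrite("pics/w5.png",c["image"][...,::-1])
c=viewer.camera("side"); cv2.imwrite("pics/s5.png",cv2.resize(c["image"][125:205,270:370,::-1],(750,600),interpolation=cv2.INTER_CUBIC))
```

```text
t11.50 tcp [0.4403 0.1961 0.1021] yaw 101.99 tz [-0.0186  0.0126 -0.9997] F [ 1.1  0.2 -4.4] T [ 0.   -0.03 -0.04] w 0.0109 j [ 0.41  0.33 -0.27  0.99  0.02  0.2 ]
world d [-0.0003 -0.0001 -0.0171] tool shift [-0.0003 -0.0001  0.0171] turn 0.09
```

View pics/w5.png

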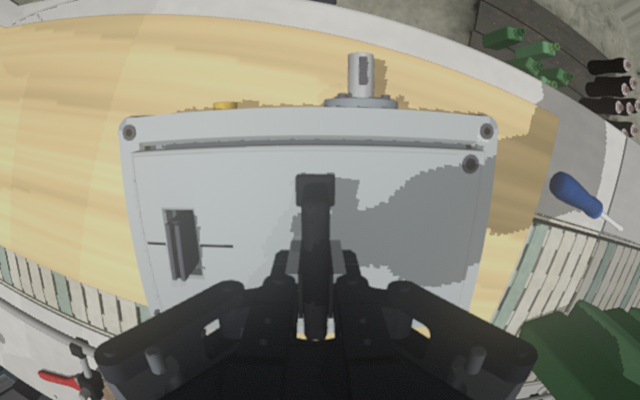

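View pics/s5.png

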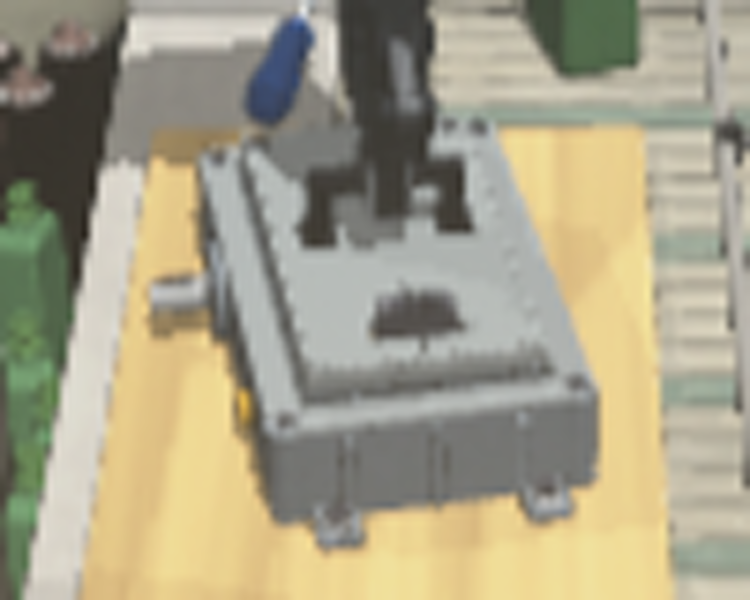

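Run:
```python
from h import *
c=dict(np.load("w5.npz"))
a=c["image"][110:290,110:510,::-1]; cv2.imwrite("pics/w5c.png",cv2.resize(a,(800,360),interpolation=cv2.INTER_CUBIC))
S=wonz(c,[(128,132),(488,131)],.062)
M=c["M"]; M0=R.from_quat([.685,.728,.006,-.001]).as_matrix(); n=M@M0.T@np.array([0,0,1.]); p0=c["tcp"]+M@M0.T@np.array([0,0,.02-.043])
def onpl(uv):
    d=wray(c,uv); e=c["eye"]; return e+d*(((p0-e)@n)/(d@n))[:,None]
q=onpl([(134,153),(485,152)])
C=np.array([.4398,.1926]); a=np.radians(101.9); X=np.array([np.cos(a),np.sin(a)]);Y=np.array([-X[1],X[0]])
for nm,p in (("screw",S),("cov",q)): print(nm,[((v[:2]-C)@X*1000).round(1) for v in p],[((v[:2]-C)@Y*1000).round(1) for v in p],p[:,2])
```

```text
screw [np.float64(-112.2), np.float64(112.4)] [np.float64(66.1), np.float64(66.0)] [0.062 0.062]
cov [np.float64(-97.4), np.float64(99.2)] [np.float64(54.2), np.float64(54.4)] [0.07974787 0.08102371]
```

View pics/w5c.png

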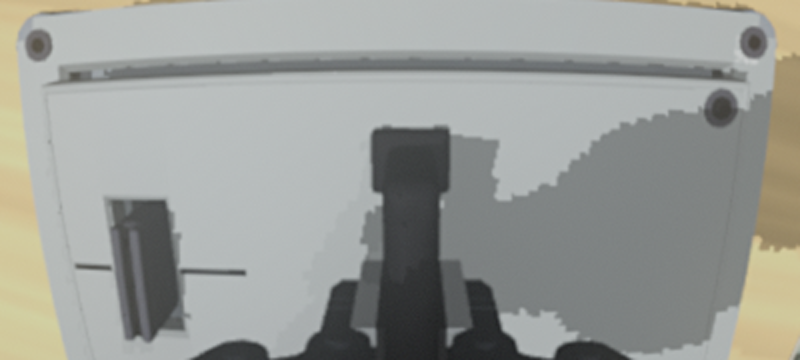

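Request:
send_rows([
  [[0,0,0.002,0],[0,0,0.002,0],[0,0,0.002,0],[0,0,0.002,0],[0,0,0.002,0],[0,0,0.002,0],[0,0,0,0],[0,0,0,0]],
])

```text
clock: 12.4
eef_pos: [0.4404, 0.1964, 0.0895]
tool_rot: [0.629, 0.777, -0.001, -0.011]
ft_force: [0.3, -0.8, -4.8]
grip_width: 0.0108
```

Run:
```python
from h import *
o,M=state(); to(M,o["eef_pos"],[.440,.196,.085],101.9)
```

```text
t12.40 tcp [0.4404 0.1964 0.0895] yaw 101.99 tz [-0.0177  0.013  -0.9998] F [ 0.3 -0.8 -4.8] T [-0.   -0.04  0.03] w 0.0108 j [ 0.41  0.34 -0.29  0.96  0.02  0.2 ]
world d [-0.0004 -0.0004 -0.0045] tool shift [-0.0004 -0.0004  0.0045] turn 0.09
```

Request:
send_rows([
  [[0,0,0.001,0],[0,0,0.001,0],[0,0,0.001,0],[0,0,0.001,0],[0,0,0,0],[0,0,0,0],[0,0,0,0],[0,0,0,0]],
])

```text
clock: 13.2
eef_pos: [0.4404, 0.1964, 0.0874]
tool_rot: [0.629, 0.777, 0.0, -0.011]
ft_force: [-2.2, -0.8, 0.9]
grip_width: 0.0108
```

Run:
```python
from h import *
o,M=state(); to(M,o["eef_pos"],[.440,.196,.085],101.9)
```

```text
t13.20 tcp [0.4404 0.1964 0.0874] yaw 101.99 tz [-0.016   0.0137 -0.9998] F [-2.2 -0.8  0.9] T [-0.12  0.31  0.01] w 0.0108 j [ 0.41  0.34 -0.29  0.95  0.02  0.2 ]
world d [-0.0004 -0.0004 -0.0024] tool shift [-0.0004 -0.0005  0.0024] turn 0.09
```

Request:
send_rows([
  [[0,0,0,0],[0,0,0,0],[0,0,0,0],[0,0,0,0],[0,0,0,0],[0,0,-0.01,0],[0,0,-0.03,0],[0,0,-0.03,0]],
], hand=-1)

```text
clock: 14.0
eef_pos: [0.4408, 0.1953, 0.157]
tool_rot: [0.629, 0.777, -0.002, -0.012]
ft_force: [0.5, 0.3, 0.1]
grip_width: 0.0857
```

Run:
```python
from h import *
from workcell import viewer
o,M=state(); 
c=viewer.camera("wrist"); np.savez("w6.npz",**c,tcp=o["eef_pos"],M=M); cv2.imwrite("pics/w6.png",c["image"][...,::-1])
c=viewer.camera("side"); cv2.imwrite("pics/s6.png",cv2.resize(c["image"][125:205,270:370,::-1],(750,600),interpolation=cv2.INTER_CUBIC))
```

```text
t14.00 tcp [0.4408 0.1953 0.157 ] yaw 102.00 tz [-0.0202  0.012  -0.9997] F [0.5 0.3 0.1] T [-0.   -0.1  -0.03] w 0.0857 j [ 0.41  0.27 -0.18  1.13  0.02  0.2 ]
```

View pics/w6.png

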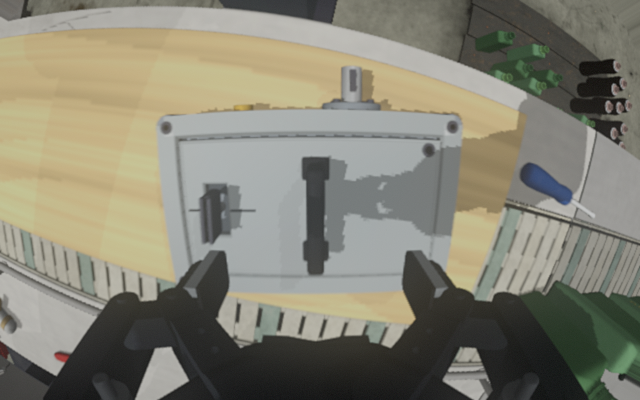

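View pics/s6.png

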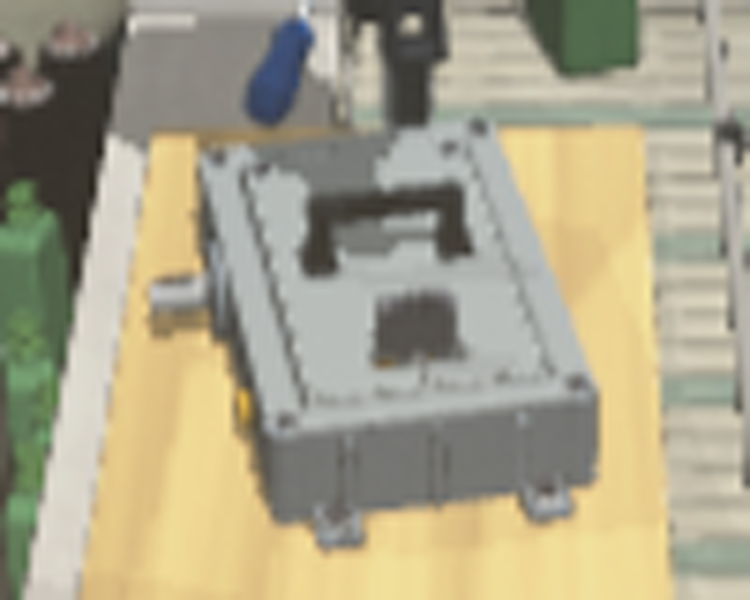

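Run:
```python
from h import *
c=dict(np.load("w6.npz"))
a=c["image"][160:280,180:340,::-1]; cv2.imwrite("pics/w6c.png",cv2.resize(a,(800,600),interpolation=cv2.INTER_CUBIC))
```

```text
(no output)
```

View pics/w6c.png

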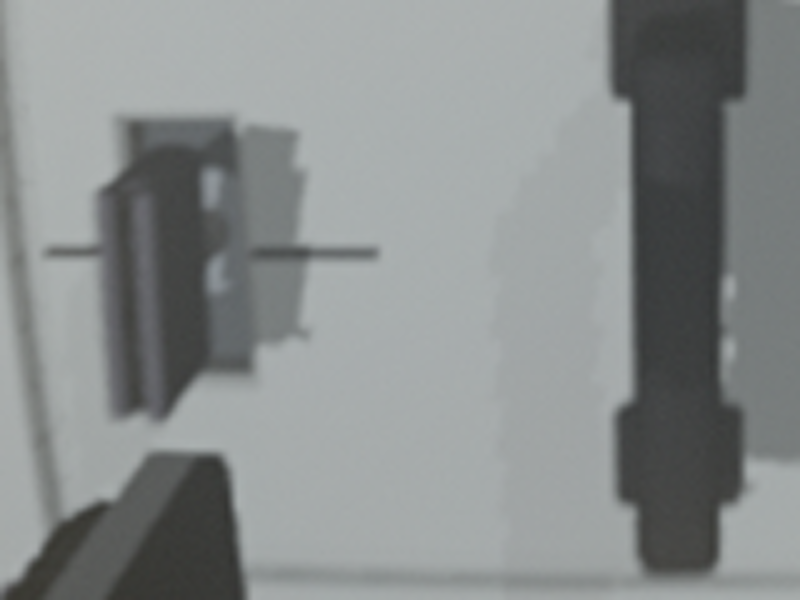

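Run:
```python
from h import *
c=dict(np.load("w6.npz")); f=lambda L:np.array(L)/5+[179.6,159.6]
B=wonz(c,f([(100,190),(155,187),(165,413),(115,416)]),.092); print(B.round(4),B.mean(0).round(4)); rect(B,"blade")
L=wonz(c,f([(45,252),(378,253)]),.060);d=L[1]-L[0];print("line",L.round(4),np.degrees(np.arctan2(d[1],d[0])))
o,M=state(); to(M,o["eef_pos"],[.4546,.1221,.08],101.9)
```

```text
[[0.439  0.1153 0.092 ]
 [0.4369 0.1232 0.092 ]
 [0.4699 0.1282 0.092 ]
 [0.4722 0.1207 0.092 ]] [0.4545 0.1218 0.092 ]
blade centre 0.4546 0.1219 size 34.5 8.2 ang 9.22
line [[0.462  0.0964 0.06  ]
 [0.4505 0.1515 0.06  ]] 101.8512870277936
t14.10 tcp [0.444  0.1966 0.1606] yaw 102.00 tz [-0.0111  0.0159 -0.9998] F [ 0.8  0.2 -0.2] T [0.02 0.   0.01] w 0.0858 j [ 0.41  0.27 -0.18  1.13  0.02  0.2 ]
world d [ 0.0106 -0.0745 -0.0806] tool shift [-0.0765 -0.0045  0.0793] turn 0.1
```

Request:
send_rows([
  [[-0.02,-0.001,0.005,1],[-0.025,-0.002,0.01,1],[-0.02,-0.001,0.01,0.8],[-0.008,0,0.005,0],[0,0,0,0],[0,0,0,0],[0,0,0,0],[0,0,0,0]],
])

```text
clock: 14.9
eef_pos: [0.4557, 0.1256, 0.132]
tool_rot: [0.647, 0.762, 0.006, -0.008]
ft_force: [-0.4, 0.1, -0.4]
grip_width: 0.0855
```

Run:
```python
from h import *
o,M=state(); to(M,o["eef_pos"],[.4546,.122,.080],99.2)
```

```text
t14.90 tcp [0.4557 0.1256 0.132 ] yaw 99.35 tz [-0.0042  0.0201 -0.9998] F [-0.4  0.1 -0.4] T [-0.05 -0.02  0.06] w 0.0855 j [ 0.26  0.27 -0.26  1.04  0.02  0.09]
world d [-0.0011 -0.0036 -0.052 ] tool shift [-0.0045 -0.0016  0.0519] turn 0.15
```

Request:
send_rows([
  [[-0.004,-0.001,0.008,0],[0,0,0.012,0],[0,0,0.012,0],[0,0,0.01,0],[0,0,0.006,0],[0,0,0.002,0],[0,0,0,0],[0,0,0,0]],
])

```text
clock: 15.7
eef_pos: [0.4556, 0.1242, 0.0793]
tool_rot: [0.645, 0.764, 0.007, -0.008]
ft_force: [0.1, 0.4, -0.4]
grip_width: 0.0854
```

Run:
```python
from h import *
from workcell import viewer
o,M=state(); to(M,o["eef_pos"],[.4546,.122,.080],99.2)
c=viewer.camera("wrist"); np.savez("w7.npz",**c,tcp=o["eef_pos"],M=M); cv2.imwrite("pics/w7.png",c["image"][...,::-1])
```

```text
t15.70 tcp [0.4556 0.1242 0.0793] yaw 99.60 tz [-0.0022  0.0207 -0.9998] F [ 0.1  0.4 -0.4] T [-0.05 -0.04  0.02] w 0.0854 j [ 0.25  0.33 -0.34  0.9   0.02  0.09]
world d [-0.001  -0.0022  0.0007] tool shift [-0.0019 -0.0014 -0.0008] turn 0.4
```

View pics/w7.png

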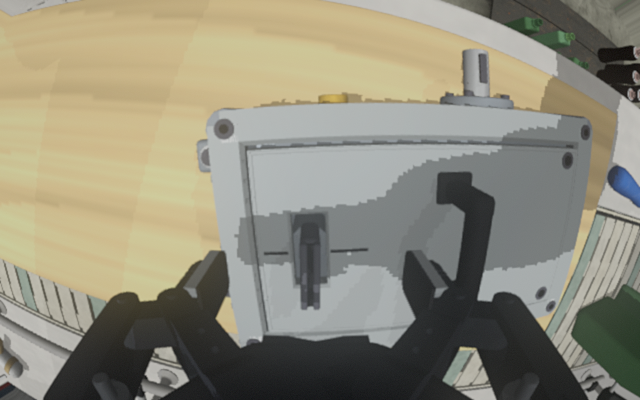

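Request:
send_rows([
  [[-0.002,-0.001,-0.001,0.4],[0,0,0,0],[0,0,0,0],[0,0,0,0],[0,0,0,0],[0,0,0,0],[0,0,0,0],[0,0,0,0]],
], hand=1)

```text
clock: 16.55
eef_pos: [0.4562, 0.1215, 0.0821]
tool_rot: [0.648, 0.761, 0.008, -0.006]
ft_force: [-0.7, 0.5, 1.1]
grip_width: 0.0078
```

Run:
```python
from h import *
o,M=state(); to(M,o["eef_pos"],[.4546,.122,.080],99.2)
```

```text
t16.55 tcp [0.4562 0.1215 0.0821] yaw 99.16 tz [ 0.0015  0.02   -0.9998] F [-0.7  0.5  1.1] T [-0.31 -0.    0.06] w 0.0078 j [ 0.25  0.32 -0.34  0.91  0.02  0.09]
world d [-0.0016  0.0005 -0.0021] tool shift [ 0.0007 -0.0015  0.0021] turn -0.04
```

Request:
send_rows([
  [[0,0,0,3],[0,0,0,4],[0,0,0,4],[0,0,0,4],[0,0,0,4],[0,0,0,4],[0,0,0,4],[0,0,0,3]],
])

```text
clock: 17.35
eef_pos: [0.4563, 0.1212, 0.0821]
tool_rot: [0.829, 0.559, 0.006, -0.007]
ft_force: [0.4, -0.1, 0.5]
grip_width: 0.0078
```

Run:
```python
from h import *
o,M=state(); to(M,o["eef_pos"],[.4546,.122,.080],11.9)
```

```text
t17.35 tcp [0.4563 0.1212 0.0821] yaw 68.02 tz [ 0.002   0.0177 -0.9998] F [ 0.4 -0.1  0.5] T [-0.38 -0.01  0.06] w 0.0078 j [ 0.25  0.32 -0.34  0.91  0.02  0.63]
world d [-0.0017  0.0008 -0.0021] tool shift [ 0.0001 -0.0019  0.0021] turn 56.12
```

Request:
send_rows([
  [[0,0,0,4],[0,0,0,4],[0,0,0,4],[0,0,0,4],[0,0,0,4],[0,0,0,4],[0,0,0,4],[0,0,0,4]],
])

```text
clock: 18.15
eef_pos: [0.4561, 0.1208, 0.0821]
tool_rot: [0.954, 0.299, 0.003, -0.007]
ft_force: [-0.7, 0.3, 1.2]
grip_width: 0.0077
```

Request:
send_rows([
  [[0,0,0,4],[0,0,0,4],[0,0,0,4],[0,0,0,4],[0,0,0,3],[0,0,0,2],[0,0,0,1],[0,0,0,0]],
])

```text
clock: 18.95
eef_pos: [0.4559, 0.1206, 0.082]
tool_rot: [0.995, 0.104, 0.002, -0.006]
ft_force: [-0.3, 0.5, 0.1]
grip_width: 0.0078
```

Run:
```python
from h import *
o,M=state(); to(M,o["eef_pos"],[.4546,.122,.080],11.9)
```

```text
t18.95 tcp [0.4559 0.1206 0.082 ] yaw 11.91 tz [ 0.0023  0.0121 -0.9999] F [-0.3  0.5  0.1] T [-0.4  -0.04 -0.02] w 0.0078 j [ 0.25  0.32 -0.34  0.91  0.01  1.61]
world d [-0.0013  0.0014 -0.002 ] tool shift [-0.001  -0.0016  0.002 ] turn 0.01
```

Request:
send_rows([
  [[0,0,0,0],[0,0,0,0],[0,0,0,0],[0,0,0,0],[0,0,-0.01,0],[0,0,-0.03,0],[0,0,-0.03,0],[0,0,-0.02,0]],
], hand=-1)

```text
clock: 19.75
eef_pos: [0.4529, 0.1192, 0.173]
tool_rot: [0.995, 0.104, -0.003, -0.006]
ft_force: [0.8, 0.0, -0.5]
grip_width: 0.0856
```

Run:
```python
from h import *
from workcell import viewer
o,M=state(); to(M,o["eef_pos"],[.4237,.2689,.12],11.9)
c=viewer.camera("wrist"); np.savez("w8.npz",**c,tcp=o["eef_pos"],M=M); cv2.imwrite("pics/w8.png",c["image"][...,::-1])
```

```text
t19.75 tcp [0.4529 0.1192 0.173 ] yaw 11.97 tz [-0.0064  0.0124 -0.9999] F [ 0.8  0.  -0.5] T [-0.01 -0.01 -0.01] w 0.0856 j [ 0.25  0.22 -0.2   1.15  0.01  1.61]
world d [-0.0292  0.1497 -0.053 ] tool shift [ 0.0027 -0.1518  0.0551] turn 0.07
```

View pics/w8.png

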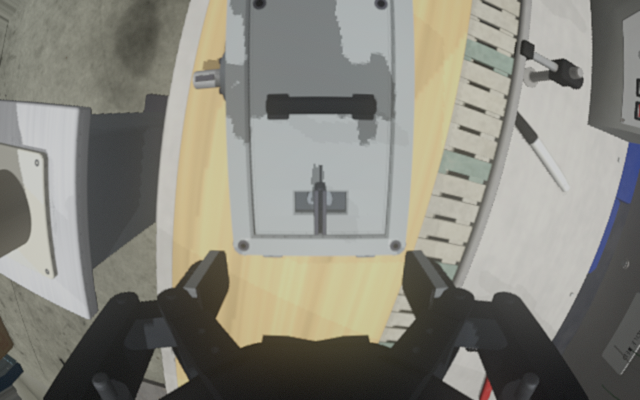

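Run:
```python
from h import *
c=dict(np.load("w8.npz"))
a=c["image"][150:250,260:380,::-1]; cv2.imwrite("pics/w8c.png",cv2.resize(a,(720,600),interpolation=cv2.INTER_CUBIC))
```

```text
(no output)
```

View pics/w8c.png

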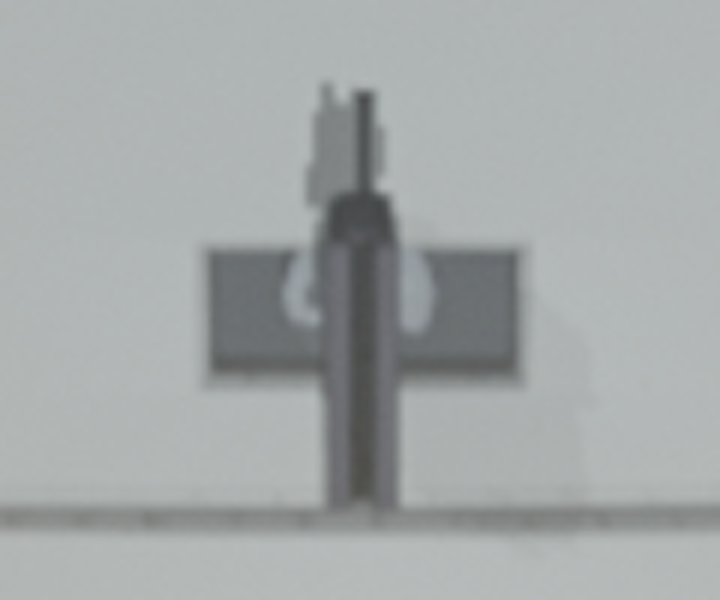

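Run:
```python
from h import *
c=dict(np.load("w8.npz")); f=lambda L:np.array(L)/6+[259.6,149.6]
for L,z in (([(361.5,495),(363.5,250)],.092),([(363.5,190),(364,95)],.0605),([(327,505),(330,250)],.092),([(397,505),(396,250)],.092)):
    P=wonz(c,f(L),z); d=P[1]-P[0]; print(P.round(4).tolist(),np.degrees(np.arctan2(d[1],d[0])).round(2))
K=wonz(c,[(259,3),(382,3)],.063);print("cover screws",K.round(4))
```

```text
[[0.4579, 0.1071, 0.092], [0.4516, 0.1375, 0.092]] 101.76
[[0.4518, 0.1382, 0.0605], [0.4492, 0.1509, 0.0605]] 101.84
[[0.454, 0.1049, 0.092], [0.4477, 0.1366, 0.092]] 101.26
[[0.4625, 0.1067, 0.092], [0.4554, 0.1383, 0.092]] 102.72
cover screws [[0.3737 0.2723 0.063 ]
 [0.4694 0.2931 0.063 ]]
```

Request:
send_rows([
  [[0,-0.02,0,0],[0,-0.035,0,0],[0.001,-0.035,0.005,0],[0.001,-0.035,0.01,0],[0.001,-0.02,0.01,0],[0,-0.005,0.005,0],[0,0,0,0],[0,0,0,0]],
], hand=1)

```text
clock: 20.6
eef_pos: [0.4295, 0.2721, 0.1535]
tool_rot: [0.995, 0.102, 0.006, -0.008]
ft_force: [-0.1, 0.2, 0.6]
grip_width: 0.0002
```

Run:
```python
from h import *
o,M=state(); to(M,o["eef_pos"],[.4237,.2689,.09],11.9)
```

```text
t20.60 tcp [0.4295 0.2721 0.1535] yaw 11.74 tz [ 0.0103  0.0175 -0.9998] F [-0.1  0.2  0.6] T [-0.06 -0.01  0.05] w 0.0002 j [ 0.56  0.3  -0.15  1.1   0.01  1.93]
world d [-0.0058 -0.0032 -0.0635] tool shift [-0.0072  0.0029  0.0634] turn -0.16
```

Request:
send_rows([
  [[-0.005,0.002,0.01,0],[-0.002,0,0.015,0],[0,0,0.015,0],[0,0,0.015,0],[0,0,0.007,0],[0,0,0.002,0],[0,0,0,0],[0,0,0,0]],
])

```text
clock: 21.4
eef_pos: [0.4247, 0.262, 0.0879]
tool_rot: [0.995, 0.097, 0.007, -0.008]
ft_force: [0.8, 0.2, 0.8]
grip_width: -0.0003
```

Run:
```python
from h import *
from workcell import viewer
o,M=state(); to(M,o["eef_pos"],[.4237,.2689,.0755],11.9)
c=viewer.camera("wrist"); np.savez("w9.npz",**c,tcp=o["eef_pos"],M=M); cv2.imwrite("pics/w9.png",c["image"][...,::-1])
```

```text
t21.40 tcp [0.4247 0.262  0.0879] yaw 11.09 tz [ 0.0126  0.0169 -0.9998] F [0.8 0.2 0.8] T [-0.04  0.01  0.01] w -0.0003 j [ 0.55  0.35 -0.27  0.93  0.01  1.93]
world d [-0.001   0.0069 -0.0124] tool shift [ 0.0001 -0.0068  0.0125] turn -0.81
```

View pics/w9.png

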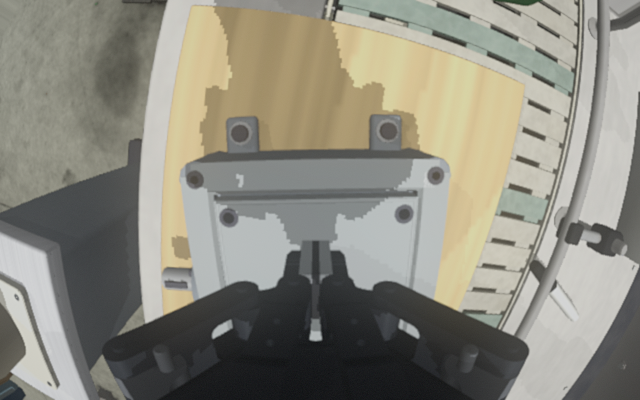

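Request:
send_rows([
  [[0,-0.004,0.002,-0.4],[0,-0.003,0.002,-0.4],[0,0,0.002,0],[0,0,0.002,0],[0,0,0,0],[0,0,0,0],[0,0,0,0],[0,0,0,0]],
])

```text
clock: 22.25
eef_pos: [0.4244, 0.2709, 0.081]
tool_rot: [0.994, 0.105, 0.009, -0.009]
ft_force: [-0.2, 0.7, 0.5]
grip_width: 0.0001
```

Run:
```python
from h import *
o,M=state(); to(M,o["eef_pos"],[.4237,.2689,.073],11.9)
```

```text
t22.25 tcp [0.4244 0.2709 0.081 ] yaw 12.02 tz [ 0.0156  0.0188 -0.9997] F [-0.2  0.7  0.5] T [-0.    0.04 -0.03] w 0.0001 j [ 0.56  0.36 -0.28  0.91  0.01  1.92]
world d [-0.0007 -0.002  -0.008 ] tool shift [-0.0013  0.002   0.0079] turn 0.12
```

Request:
send_rows([
  [[-0.001,0.002,0.001,0],[0,0,0.001,0],[0,0,0.001,0],[0,0,0.001,0],[0,0,0.001,0],[0,0,0,0],[0,0,0,0],[0,0,0,0]],
])

```text
clock: 23.05
eef_pos: [0.424, 0.2685, 0.0762]
tool_rot: [0.994, 0.105, 0.009, -0.009]
ft_force: [-0.5, -0.5, 0.9]
grip_width: 0.0
```

Run:
```python
from h import *
o,M=state(); to(M,o["eef_pos"],[.4237,.2689,.073],11.9)
```

```text
t23.05 tcp [0.424  0.2685 0.0762] yaw 12.00 tz [ 0.0161  0.0191 -0.9997] F [-0.5 -0.5  0.9] T [-0.12  0.14 -0.01] w 0.0000 j [ 0.56  0.37 -0.29  0.89  0.01  1.92]
world d [-0.0003  0.0004 -0.0032] tool shift [-0.0003 -0.0004  0.0032] turn 0.1
```

Request:
send_rows([
  [[0,0,0.001,0],[0,0,0.001,0],[0,0,0.001,0],[0,0,0.001,0],[0,0,0.001,0],[0,0,0.001,0],[0,0,0.001,0],[0,0,0.001,0]],
])

```text
clock: 23.85
eef_pos: [0.424, 0.2687, 0.0731]
tool_rot: [0.994, 0.105, 0.01, -0.009]
ft_force: [-4.1, -2.2, 10.9]
grip_width: -0.0004
```

Run:
```python
from h import *
o,M=state(); to(M,o["eef_pos"],[.4237,.2689,.073],11.9)
```

```text
t23.85 tcp [0.424  0.2687 0.0731] yaw 12.00 tz [ 0.0182  0.0204 -0.9996] F [-4.1 -2.2 10.9] T [-0.51  0.77  0.01] w -0.0004 j [ 0.56  0.37 -0.29  0.88  0.01  1.92]
world d [-0.0003  0.0002 -0.0001] tool shift [-0.0003 -0.0002  0.0001] turn 0.1
```

Request:
send_rows([
  [[0,0,0.0015,0],[0,0,0.0015,0],[0,0,0.0015,0],[0,0,0.0015,0],[0,0,0.0015,0],[0,0,0.0015,0],[0,0,0.0015,0],[0,0,0.0015,0]],
])

```text
clock: 24.65
eef_pos: [0.424, 0.2687, 0.0731]
tool_rot: [0.994, 0.105, 0.013, -0.01]
ft_force: [-4.4, -2.6, 15.5]
grip_width: -0.0001
```

Run:
```python
from h import *
from workcell import viewer
o,M=state(); to(M,o["eef_pos"],[.4237,.2689,.073],11.9)
c=viewer.camera("wrist"); np.savez("w10.npz",**c,tcp=o["eef_pos"],M=M); cv2.imwrite("pics/w10.png",cv2.resize(c["image"][130:300,160:480,::-1],(800,425),interpolation=cv2.INTER_CUBIC))
c=viewer.camera("side"); cv2.imwrite("pics/s10.png",cv2.resize(c["image"][125:205,270:370,::-1],(750,600),interpolation=cv2.INTER_CUBIC))
o,M=state()
```

```text
t24.65 tcp [0.424  0.2687 0.0731] yaw 12.00 tz [ 0.0237  0.0235 -0.9994] F [-4.4 -2.6 15.5] T [-0.66  1.05  0.02] w -0.0001 j [ 0.56  0.36 -0.3   0.87  0.01  1.92]
world d [-0.0003  0.0002 -0.0001] tool shift [-0.0003 -0.0002  0.0001] turn 0.1
t24.75 tcp [0.424  0.2687 0.0731] yaw 12.00 tz [ 0.0238  0.0235 -0.9994] F [-4.7 -3.4 14.7] T [-0.66  1.02 -0.02] w 0.0000 j [ 0.56  0.36 -0.3   0.87  0.01  1.92]
```

View pics/w10.png

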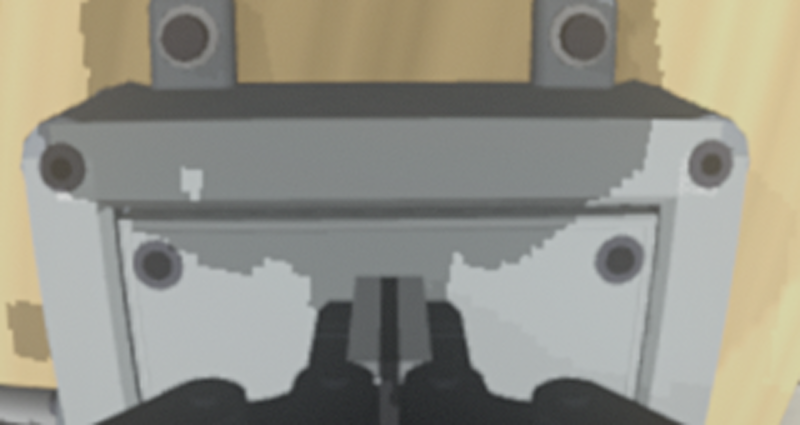

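View pics/s10.png

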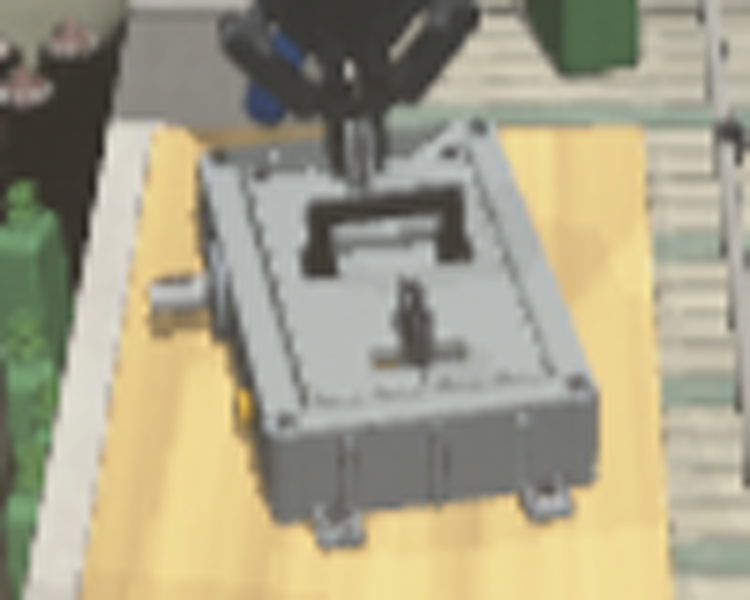

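Run:
```python
from h import *
from workcell import order
state(); print(order.job_done()); state()
```

```text
t24.75 tcp [0.424  0.2687 0.0731] yaw 12.00 tz [ 0.0238  0.0235 -0.9994] F [-4.7 -3.4 14.7] T [-0.66  1.02 -0.02] w 0.0000 j [ 0.56  0.36 -0.3   0.87  0.01  1.92]
the job is handed in; nothing more can be done
None
the job is handed in; nothing more can be done
```

The job is handed in at 24.8 s of the 61 s allowed. The cover is in its recess, the wing stud is locked, and the arm is still holding the free end down.

- **Cover:** I carried it by its handle, lowered it over the stud and let it go. The camera picture showed it lying square in the recess.
- **Wing stud:** I gripped it across its blade and turned it about 87° clockwise, as it had started about 3° past open. Its slot then measured 101.8° against 101.8° for the engraved line.
- **Holding down:** The closed fingertips press on the free end with about 15 N. The tool stopped at 73.1 mm, where a flush cover puts it. It did not move as the push rose from 11 to 15 N, so the cover is on the hard ledge.

Two readings were not quite clean. The tool leans about 2° while pressing, which adds some 5 N sideways. The overhead camera's positions for the cover and the case differed from the wrist camera's by about 5 mm, so I used the wrist camera, whose sizes matched those given.

The screwdriver and pump collars were not touched. I could not take a reading in the second after handing in.

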